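Rock a battery block into its charging bay

TASK

Load the loose battery block into the charging bay: put its tongue end in first, at a slant, slide the tongue under the fixed keeper right up to the end of the bay, then rock the other end down until the block lies flat and the sprung catch has snapped over it, and let go. Feel your way, for the bay may be clamped several millimetres off: never press the block against the bay with more than 25 N. Leave the tape roll, the loupe and the flat battery pack where they are.

Things in the scene. Friction and masses are not known exactly. Their poses are not given: they have to be found in the camera images.
- battery_block: Loose grey battery block, 0.1 to 0.16 kg, starting flat on the desk, tongue roughly towards the robot (yaw within 0.5 rad). Origin: centre of its flat 60 x 40 mm underside; x along it, z up. Main body x -22 to 22 mm, 40 wide, 16 high. Tail ledge at the +x end: x 22 to 30, 40 wide, 8.5 high. At the -x end a narrow black tongue (see nose); on top a black grip rib (see rib).
- nose (a point): Middle of the tongue's lower front edge: the point (-30, 0, 0) mm of the block, axes as the block's. The tongue is black, x -30 to -22 mm of the block, 26 mm wide and 5 mm high.
- rib (a point): Middle of the top of the block's upright black grip rib: the point (5, 0, 40) mm of the block. The rib runs x -12 to 22 mm of the block, is 14 mm thick (y -7 to 7) and rises from the body's top at 16 mm to 40 mm above the underside. Take the block by it from above.
- cradle: Fixed grey plate 136 x 74 x 6 mm on the desk, yaw within 0.35 rad. Origin: centre of its underside; x along it, away from the robot at yaw 0. The black charging bay, 84 x 56 mm, is clamped on it, parallel and centred in y, but shifted along x by an unmeasured -7 to +7 mm: find it by feel. The points pocket, keeper and hook are marks of the plate: the true parts lie that shift farther along x.
- pocket (a point): Centre of the pocket floor (before the bay's shift), 11 mm above the desk; axes as the cradle's. Pocket 61.6 x 41.6 mm, so the block has 0.8 mm to spare all round and must be kept against the -x end wall (x -30.8) while its tail is rocked down. Side walls 11 mm high over the floor, the top 3 mm widening outwards at 45 degrees; +x end wall 8 mm high.
- keeper (a point): Middle of the lower free edge of the fixed keeper at the pocket's -x end (before the bay's shift), 7 mm above the pocket floor. The keeper is a bar 4 mm thick, top 11 mm above the floor, overhanging the end wall by 4.5 mm. At a tilt of 0.35 to 0.42 rad, tail up, the tongue goes under it right to the end wall, and the tail then stays above the catch.
- hook (a point): Tip of the catch's hook, closed (before the bay's shift), in the middle of the pocket's +x end: 10 mm above the pocket floor, 3 mm in from the end wall. The hook is grey, 16 mm wide; its ramp rises from this tip steeply to the end wall's plane, 16 mm above the floor. Its underside is 9.5 mm above the floor, 1 mm above the seated tail ledge.
- catch (a joint): Travel (m) of the sprung catch: 0 closed, up to 0.006 pushed outwards (+x of the cradle). The block's tail pushes it back 1 to 3 mm on its way down; it snaps back to under 0.001 over the tail ledge when the block is fully down. Spring 1.6 N closed, 0.45 N more per mm; pressing the tail past it takes roughly 3 to 16 N down on the rib.
- tape_amber: Bystander: roll of amber tape, 52 mm across, 18 mm high, lying flat; origin under its centre.
- loupe: Bystander: black loupe, 40 mm across, 32 mm high, standing; origin under its centre.
- flat_pack: Bystander: flat silver battery pack with short leads, 86 x 34 x 9 mm, lying flat; origin on its underside.
Mind the look-alikes: they are no part of the job. Several things have the shape of the battery_block; the one meant has the colours described above.

How it is judged (in metres and radians):
On the way:
1. the tongue is down inside the bay while the block is still tilted, tail up (z of nose in the frame of cradle below 0.0165 m and x of nose in the frame of cradle between -0.0415 and -0.019 m and y of nose in the frame of cradle between -0.004 and 0.004 m and angle between battery_block's own z axis and vertical above 0.1 rad), for 0.1 s.
At the end, for the whole second after the job is handed in: The block lies flat on the pocket floor (origin 9.5 to 12.5 mm above the desk, tilt under 0.03 rad), tongue end under the keeper, within 9.5 mm of the cradle's centre along x and 2.5 mm across, at rest, with the catch closed to within 1.5 mm (z of battery_block in the frame of cradle between 0.0095 and 0.0125 m and angle between battery_block's own z axis and vertical below 0.03 rad and x of battery_block in the frame of cradle between -0.0095 and 0.0095 m and y of battery_block in the frame of cradle between -0.0025 and 0.0025 m and x of nose in the frame of cradle below -0.02 m and value of joint catch below 0.0015 m and linear speed of battery_block below 0.01 m/s); the robot touches nothing.
It fails at once if the block is pressed against the bay with more than 25 N (contact force between battery_block and cradle above 25 N).
It fails at once if the tape roll is displaced by more than 20 mm (distance of tape_amber from where it was at the start of the episode above 0.02 m).
It fails at once if the loupe is displaced by more than 20 mm (distance of loupe from where it was at the start of the episode above 0.02 m).
It fails at once if the flat battery pack is displaced by more than 20 mm (distance of flat_pack from where it was at the start of the episode above 0.02 m).
It also fails if it takes over 51 s, if anything falls off the work surface, if the arm or the gripper's body presses on something with over 40 N, if the wrist force passes 120 N, or if a joint passes its speed limit or range.

ROBOT

A 6-joint arm with a two-finger parallel gripper is mounted at the origin on a cart in front of the work surface, level with it; the furniture and walls round the work are solid. World frame = base frame: x ahead of the robot, y to its left, z up, the work surface at z = 0. Lengths are in mm, angles in rad, forces in N, time in s.
With the tool pointing down it reaches from about 275 to 825 mm from the base axis. Payload 5.2 kg.
Tool frame: the origin (TCP) lies at the very end of the fingers, on their centre line; the grasp point (between the pads) lies env.grip_point_offset behind it (env.grip_point_offset is the distance from the TCP to the grasp point, in mm); z points along the fingers, y is the line along which they close (so a half turn about z gives the same grasp; the last joint's range is limited). The gripper opens to 93 mm and grips with 3 to 60 N. Pads are 15 mm wide; open, the fingers measure 128 mm over their backs; the gripper's body (75 mm by 188 mm) begins 65 mm behind the grasp point.
Start: joints at [-1.426, 0.259, 1.535, -0, 1.348, -0.203], TCP at [187.478, -517.066, 218.653] pointing down, gripper open.
Joint ranges: [-3.14, 3.14], [-0.91, 2.08], [0.19, 2.58], [-1.22, 4.36], [0.22, 2.71], [-3.12, 3.12]. Speed limits (rad/s): [2.57, 2.57, 3.14, 3.14, 3.14, 3.14].

INTERFACE

Orientations are given as a rotation vector (axis times angle).
In Python, from rig import env gives the robot as it stands.
- The arm moves only by the tool jog_arm, never from a script. Its argument "targets" is a list that holds one entry, the list of rows, each a list of 7 numbers: the turn, a rotation vector about the tool's x, y, z in degrees, then the shift along the tool's x, y, z in m, then the gripper's target within -1 to 1 (fully open at 1, half-way at 0, shut at -1). A call has 1 to 20 rows; each row shifts and turns the commanded pose from where the row before left it, along the tool's axes as they then stand; what a row does not reach is not made up. A row lasts 1/10 s, in which the tool goes at most 50 mm and 8.59 degrees, less where a joint would pass 70% of its speed; a pose out of reach is approached as far as the arm can. A call is refused whole if a number of a shift passes 0.05 or a number of a turn 8.59, either way. A call with a gripper value outside its range is refused whole. The fingers move at their own pace and stop on an object; the grip force is fixed at half the most. Time passes only in rows, so rows that do not move let the fingers close. It gives the time, the measured TCP pose, the force, the opening and the grip force at its end, in the units of the state.
- env.get_state(): the state, without advancing time (a new reading comes with each control period).
- env.grab_frame(name): name is "scene" or "top"; returns the picture (400x640x3 uint8, blue, green, red); there is no depth.
- env.get_calibration(name): a dict with "mtx" (3x3 intrinsics, pixels), "rvec" (rotation vector, rad) and "tvec" (3), from world to camera coordinates, as OpenCV has them. Camera axes: x right, y down, z forward; pixel columns grow to the right and rows downward; lengths in mm; the calibration is good to about 2 mm. A picture is of the moment at which its call begins. get_calibration takes no time and is no camera call.
- env.job_done(): hands the job in; it is judged then, once.
The state is a dict: "clock": time; "q": joint angles; "qvel": joint speeds; "joint_efforts": joint torques, N m; "position": TCP position; "tool_rot": TCP orientation; "wrist_force": force on the tool from outside, world axes, zero at the start; "moment": the same for the moment, N m; "finger_gap": opening from 0.0 (shut) to 1.0 (fully open); "grip_force": force on a finger pad.
Only numpy, scipy, OpenCV 4.12 (cv2) and the standard library are available. Lean on these libraries where they do the work, as an engineer would, in place of code of your own. Each camera call takes 0.05 s, during which the arm holds its last target. There are 200 camera calls.

## Working session

There is one attempt and no reset: what is moved stays moved. The work goes in short steps, Python scripts to look and compute and a tool call to move; the robot and the scene stay as the last step left them, time stands still between calls to the robot, and variables do not carry over. Pictures are saved under pics/ and viewed, at most 10 in all, crops included, and the job is handed in when it is done.

Besides the shell and the picture viewer there is one more tool, called after ">>>" as name(argument=value, ...) on one line, values as JSON. jog_arm: Moves the arm, as the interface text tells. Its arguments: {"type":"object","properties":{"targets":{"type":"array"}},"required":["targets"]}

```bash
mkdir -p pics; ls; python3 - <<'E'
from rig import env
import cv2
for n in("scene","top"):
    cv2.imwrite(f"pics/{n}0.png",env.grab_frame(n)); print(n,env.get_calibration(n))
print(env.grip_point_offset,env.get_state())
E
```

```text
pics
scene {'mtx': array([[390.68022697,   0.        , 320.95067323],
       [  0.        , 390.68022697, 194.83319689],
       [  0.        ,   0.        ,   1.        ]]), 'rvec': array([ 1.27889591, -2.34178228,  0.89421443]), 'tvec': array([158.12269559, 458.47589704, 552.2902011 ])}
top {'mtx': array([[413.21330871,   0.        , 318.38488985],
       [  0.        , 413.21330871, 200.25863827],
       [  0.        ,   0.        ,   1.        ]]), 'rvec': array([ 2.18338878, -2.13075668,  0.09695961]), 'tvec': array([-177.62965935,  545.41569326,  888.35095263])}
18.8 {'clock': 0.1, 'q': array([-1.42580390e+00,  2.59244935e-01,  1.53594217e+00, -3.43176160e-06,
        1.34802506e+00, -2.02835296e-01]), 'qvel': array([ 0.00265916, -0.00012401, -0.00553211, -0.00115116,  0.00103061,
        0.00029717]), 'joint_efforts': array([ 1.58487339e-03, -4.38213336e+01, -2.84642833e+01,  7.19546084e-02,
        3.62529885e-02, -5.98565907e-05]), 'position': array([ 187.4018695 , -516.57073862,  217.92704182]), 'tool_rot': array([-3.09260722e+00, -5.43337474e-01, -6.82739375e-05]), 'wrist_force': array([-1.07551469, -0.28793763, -0.05821394]), 'moment': array([-0.0181509 , -0.04444951,  0.02481986]), 'grip_force': 0.0, 'finger_gap': 0.9997897621079619}
```

View pics/top0.png

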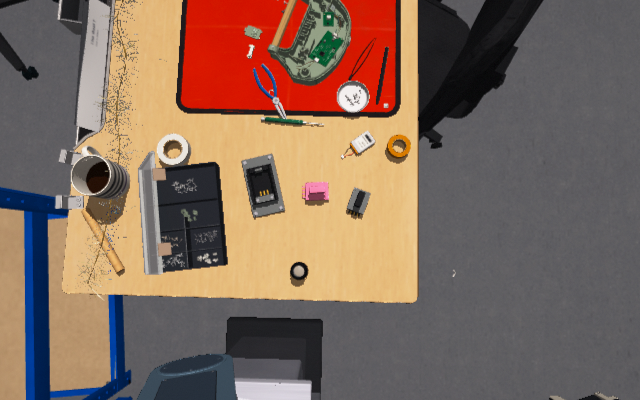

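View pics/scene0.png

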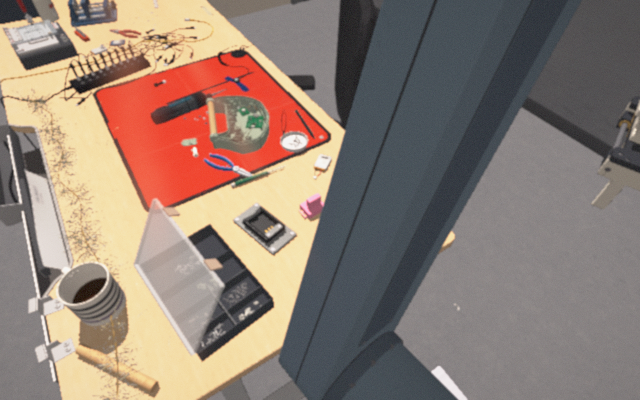

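Block candidates in the top view are a grey one with a black rib at (358,203) and a pink one at (316,191). The grey one fits the colours described. The cradle is at (264,186). I'll confirm this with an enlarged crop.

```bash
python3 - <<'E'
import cv2,numpy as np
im=cv2.imread("pics/top0.png")
a=cv2.resize(im[145:225,235:290],None,fx=7,fy=7,interpolation=cv2.INTER_CUBIC)
b=cv2.resize(im[180:225,335:380],None,fx=9,fy=9,interpolation=cv2.INTER_CUBIC)
c=np.zeros((560,790,3),np.uint8);c[:,:385]=a;c[:405,385:]=b
cv2.imwrite("pics/crop0.png",c)
E
```

```text
(no output)
```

View pics/crop0.png

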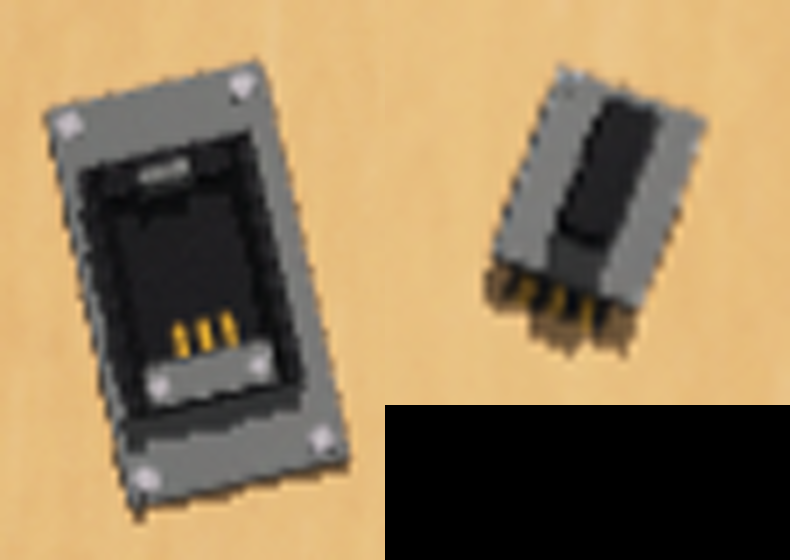

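The crop confirms it: the grey block with the black rib at about (358,203), tongue with gold contacts towards the robot. The cradle is centred near (264,186), with its keeper (grey bar with two screws) near the robot and the hook at the far end.

```bash
cat > h.py <<'E'
import cv2,numpy as np
from rig import env
def cam(n):
    c=env.get_calibration(n);R=cv2.Rodrigues(c["rvec"])[0];return c["mtx"],R,c["tvec"].ravel()
def ray(n,px,z):
    K,R,t=cam(n);p=np.atleast_2d(np.asarray(px,float))
    d=np.c_[p,np.ones(len(p))]@np.linalg.inv(K).T@R;o=-R.T@t
    return (o+d*((z-o[2])/d[:,2])[:,None])[:,:2]
def proj(n,P):
    c=env.get_calibration(n);return cv2.projectPoints(np.atleast_2d(np.float64(P)),c["rvec"],c["tvec"],c["mtx"],None)[0][:,0]
def mask(im,box,f,up=4):
    x0,y0,x1,y1=box;a=cv2.resize(im[y0:y1,x0:x1],None,fx=up,fy=up,interpolation=cv2.INTER_CUBIC)
    h=cv2.cvtColor(a,cv2.COLOR_BGR2HSV);m=f(h).astype(np.uint8)
    cs,_=cv2.findContours(m,cv2.RETR_EXTERNAL,cv2.CHAIN_APPROX_NONE)
    c=max(cs,key=cv2.contourArea)[:,0]
    return (c+.5)/up-.5+[x0,y0]
def rect(P):
    r=cv2.minAreaRect(np.float32(P));(c,s,a)=r
    if s[0]<s[1]: s=s[::-1];a+=90
    a=np.radians(a);a=(a+np.pi/2)%np.pi-np.pi/2
    return np.round(c,1),np.round(s,1),round(a,3)
E
python3 - <<'E'
from h import *
im=cv2.imread("pics/top0.png")
K,R,t=cam("top");print("cam",-R.T@t)
ns=lambda h:(h[...,1]<70)
c=mask(im,(235,145,295,225),ns);
for z in(0,6):print("plate",z,rect(ray("top",c,z)))
dark=lambda h:(h[...,2]<75)
c=mask(im,(235,145,295,225),dark);print("bay",rect(ray("top",c,22)))
c=mask(im,(335,180,380,225),lambda h:(h[...,1]<60));print("blk",rect(ray("top",c,16)))
c=mask(im,(335,180,380,214),lambda h:(h[...,2]<50));print("rib",rect(ray("top",c,40)))
print(rect(ray("top",mask(im,(300,255,312,285),dark),32)))
E
```

```text
cam [ 450.99631471 -182.1457419   938.94794435]
plate 0 (array([584.9, -34.4]), array([136.7,  74.4]), np.float64(0.251))
plate 6 (array([584.1, -35.3]), array([135.8,  73.9]), np.float64(0.251))
bay (array([579.5, -35.7]), array([94.4, 61.6]), np.float64(0.247))
blk (array([ 549.1, -252.3]), array([59.2, 39.7]), np.float64(-0.34))
rib (array([ 546., -247.]), array([52.8, 26.2]), np.float64(-0.196))
(array([ 394.7, -135.7]), array([38. , 16.3]), np.float64(0.03))
```

>>> jog_arm(targets=[[[0,0,7.9,0,0,0,0],[0,0,7.9,0,0,0,0],[0,0,7.9,0,0,0,0],[0,0,7.9,0,0,0,0],[0,0,7.8,0,0,0,0],[0,0,0,0.0216,-0.0308,0,0],[0,0,0,0.0216,-0.0308,0,0],[0,0,0,0.0216,-0.0308,0,0],[0,0,0,0.0216,-0.0308,0,0],[0,0,0,0.0216,-0.0308,0,0],[0,0,0,0.0216,-0.0308,0,0],[0,0,0,0.0216,-0.0308,0,0],[0,0,0,0.0216,-0.0308,0,0],[0,0,0,0.0216,-0.0308,0,0],[0,0,0,0.0216,-0.0308,0,0],[0,0,0,0.0216,-0.0308,0,0],[0,0,0,0.0216,-0.0308,0,0],[0,0,0,0,0,0,0],[0,0,0,0,0,0,0]]])

```text
clock: 2.0
position: [555.1, -254.2, 217.8]
tool_rot: [-3.097, 0.528, 0.003]
wrist_force: [0.0, -0.4, -0.4]
finger_gap: 0.498
grip_force: 0.0
```

```bash
python3 - <<'E'
from h import *
cv2.imwrite("pics/s1.png",env.grab_frame("scene"))
im=cv2.imread("pics/s1.png")
for P in([550,-252.5,0],[584,-35.3,6]):print(proj("scene",P))
cv2.imwrite("pics/s1c.png",cv2.resize(im[150:350,200:460],None,fx=3,fy=3,interpolation=cv2.INTER_CUBIC))
E
```

```text
[[349.91386242 198.30236278]]
[[263.17331081 225.88841242]]
```

View pics/s1c.png

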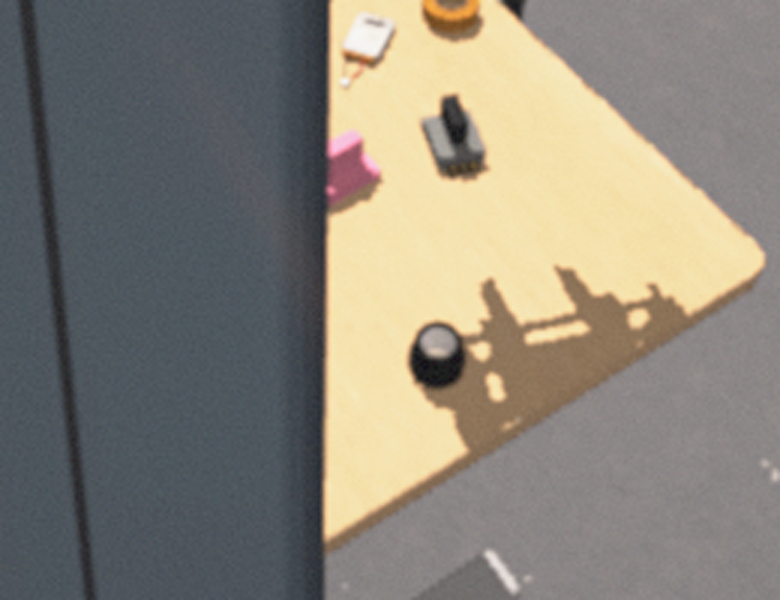

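The grey block shows at scene px (352,198), as predicted, and nothing is in the way of the descent. I'll cross-check the plate and block in this second view.

```bash
python3 - <<'E'
from h import *
im=cv2.imread("pics/scene0.png")
c=mask(im,(225,195,300,258),lambda h:(h[...,1]<75),6)
for z in(0,6):print("plate",z,rect(ray("scene",c,z)))
im=cv2.imread("pics/s1.png")
c=mask(im,(336,178,366,212),lambda h:(h[...,1]<60)|(h[...,2]<60),6)
print(c.min(0),c.max(0))
b=mask(im,(336,178,366,212),lambda h:(h[...,1]<70)&(h[...,2]>85),6);print("body",rect(ray("scene",b,16)))
# predicted outline of block from top estimate
import itertools
def blk(x,y,a):
    C,S=np.cos(a),np.sin(a)
    P=[(px,py,pz) for px,py,pz in itertools.chain(itertools.product((-22,22),(-20,20),(0,16)),itertools.product((22,30),(-20,20),(0,8.5)),itertools.product((-30,-22),(-13,13),(0,5)),itertools.product((-12,22),(-7,7),(16,40)))]
    return [(x+C*p-S*q,y+S*p+C*q,r) for p,q,r in P]
p=proj("scene",blk(549.8,-252.5,-.34));print(p.min(0),p.max(0))
im=cv2.imread("pics/top0.png");c=mask(im,(335,180,380,225),lambda h:(h[...,1]<60)|(h[...,2]<60),6);print(c.min(0),c.max(0))
p=proj("top",blk(549.8,-252.5,-.34));print(p.min(0),p.max(0))
E
```

```text
plate 0 (array([596.5, -42.5]), array([170. , 165.2]), np.float64(-0.564))
plate 6 (array([592.1, -40.9]), array([168.6, 163.8]), np.float64(-0.564))
[340.41666667 182.25      ] [360.75       205.91666667]
body (array([ 547.7, -239.6]), array([57.6, 19.4]), np.float64(-0.325))
[338.74769205 180.09787789] [361.1624013  208.61412507]
[346.75       187.08333333] [369.91666667 216.08333333]
[345.65148209 186.60938901] [370.44752184 216.69338418]
```

>>> jog_arm(targets=[[[0,0,0,0,0,0.04,0],[0,0,0,0,0,0.04,0],[0,0,0,0,0,0.04,0],[0,0,0,0,0,0.04,0],[0,0,0,0,0,0.02,0],[0,0,0,0,0,0.01,0],[0,0,0,0,0,0.009,0],[0,0,0,0,0,0,0],[0,0,0,0,0,0,0]]])

```text
clock: 2.95
position: [555.6, -255.8, 20.8]
tool_rot: [3.095, -0.532, 0.003]
wrist_force: [-0.2, -0.2, 1.1]
finger_gap: 0.503
grip_force: 0.0
```

>>> jog_arm(targets=[[[0,0,0,0,0,0.002,0],[0,0,0,0,0,0,0],[0,0,0,0,0,0,-1],[0,0,0,0,0,0,-1],[0,0,0,0,0,0,-1],[0,0,0,0,0,0,-1],[0,0,0,0,0,0,-1],[0,0,0,0,0,0,-1]]])

```text
clock: 3.75
position: [555.1, -255.0, 17.7]
tool_rot: [3.096, -0.531, -0.0]
wrist_force: [-0.1, -0.4, 0.9]
finger_gap: 0.149
grip_force: 30.0
```

```bash
python3 - <<'E'
from h import *
a=.251;c=np.array([584.1,-35.3]);R=np.array([[np.cos(a),np.sin(a)],[-np.sin(a),np.cos(a)]])
for n,p,z in(("keeper edge -26.3",(208,358),22),("bay +x edge 42",(165,152),19),("bay -x edge -42",(215,398),22),("hook mid 29",(165,172),26),("left side y28",(113,310),22),("right y-28",(277,260),22)):
    q=ray("top",[p[0]/7+235-.43,p[1]/7+145-.43],z)[0];print(n,np.round(R@(q-c),1))
E
```

```text
keeper edge -26.3 [-27.5  -0.6]
bay +x edge 42 [41.8 -0.8]
bay -x edge -42 [-40.6  -0.1]
hook mid 29 [33.8 -0.2]
left side y28 [-5.4 25.9]
right y-28 [ -1.5 -28.9]
```

>>> jog_arm(targets=[[[0,0,0,0,0,-0.01,-1],[0,0,0,0,0,-0.03,-1],[0,0,0,0,0,-0.04,-1],[0,0,0,0,0,-0.02,-1],[0,0,-6.8,0,0,0,-1],[0,0,-6.8,0,0,0,-1],[0,0,-6.8,0,0,0,-1],[0,0,-6.8,0,0,0,-1],[0,0,-6.7,0,0,0,-1],[0,0,0,0,0,0,-1],[0,0,0,0,0,0,-1]]])

```text
clock: 4.85
position: [555.1, -255.0, 118.0]
tool_rot: [3.117, 0.39, 0.0]
wrist_force: [-0.3, 0.2, -0.7]
finger_gap: 0.146
grip_force: 30.0
```

>>> jog_arm(targets=[[[0,0,0,0.0151,-0.0343,0,-1],[0,0,0,0.0151,-0.0343,0,-1],[0,0,0,0.0151,-0.0343,0,-1],[0,0,0,0.0151,-0.0343,0,-1],[0,0,0,0.0151,-0.0343,0,-1],[0,0,0,0.0151,-0.0343,0,-1],[0,7.26,0,0,0,0,-1],[0,7.26,0,0,0,0,-1],[0,7.26,0,0,0,0,-1],[0,0,0,0,0,0,-1],[0,0,0,0,0,0,-1],[0,0,0,0,0,0,-1]]])

```text
clock: 6.05
position: [593.7, -34.0, 119.1]
tool_rot: [-3.017, -0.381, -0.582]
wrist_force: [-0.8, 0.0, -0.5]
finger_gap: 0.147
grip_force: 30.0
```

```bash
python3 - <<'E'
from h import *
from scipy.spatial.transform import Rotation as Ro
T=cv2.imread("pics/top0.png")*0;T=env.grab_frame("top");S=env.grab_frame("scene")
cv2.imwrite("pics/t2.png",T);cv2.imwrite("pics/s2.png",S)
s=env.get_state();print(s["position"],s["wrist_force"],s["moment"]);print(Ro.from_rotvec(s["tool_rot"]).as_matrix().round(4))
a=cv2.resize(T[140:240,215:325],None,fx=4,fy=4,interpolation=cv2.INTER_CUBIC)
b=cv2.resize(S[150:250,220:310],None,fx=4,fy=4,interpolation=cv2.INTER_CUBIC)
cv2.imwrite("pics/c2.png",np.hstack([a,b]))
E
```

```text
[593.60685393 -33.63609067 118.76105574] [-0.22179897 -1.01391124 -0.82664157] [-0.01990207  0.24957536  0.03181305]
[[ 0.8988  0.2493  0.3604]
 [ 0.2319 -0.9684  0.0916]
 [ 0.3719  0.0013 -0.9283]]
```

View pics/c2.png

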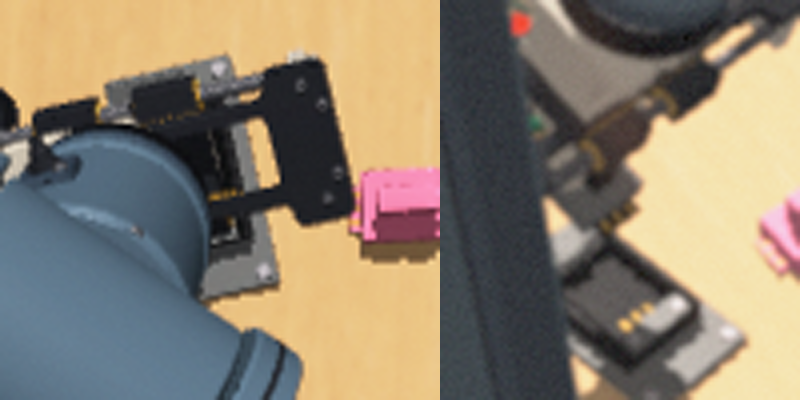

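The top view hides the tongue behind the wrist. The scene view shows the block's gold contacts over the bay, aligned laterally as far as can be seen. I'll lower it towards the bay mouth.

>>> jog_arm(targets=[[[0,0,0,-0.0074,0,0.0186,-1],[0,0,0,-0.0074,0,0.0186,-1],[0,0,0,-0.0074,0,0.0186,-1],[0,0,0,0,0,0,-1],[0,0,0,0,0,0,-1]]])

```text
clock: 6.65
position: [592.5, -33.1, 57.7]
tool_rot: [-3.015, -0.382, -0.579]
wrist_force: [0.5, -0.1, -1.5]
finger_gap: 0.149
grip_force: 30.0
```

```bash
cat >> h.py <<'E'
from scipy.spatial.transform import Rotation as Ro
C0=np.array([584.1,-35.3,0]);A=.251
RC=Ro.from_euler("z",A).as_matrix()
def rep(gx=5.8,gz=17.7):
    s=env.get_state();R=Ro.from_rotvec(s["tool_rot"]).as_matrix()
    B=np.c_[R[:,0],-R[:,1],-R[:,2]]
    o=s["position"]-B@[gx,0,gz];n=o+B@[-30,0,0]
    print("t",round(s["clock"],2),"nose",(RC.T@(n-C0)).round(1),"tcp",(RC.T@(s["position"]-C0)).round(1),"tilt",round(np.arcsin(R[2,0]),3),"roll",round(R[2,1],3),"yaw",round(np.arctan2(R[1,0],R[0,0])-A,3),"F",(RC.T@s["wrist_force"]).round(1),"M",(RC.T@s["moment"]).round(2))
    return B
E
python3 - <<'E'
from h import *
rep()
S=env.grab_frame("scene");cv2.imwrite("pics/s3.png",S);rep()
b=cv2.resize(S[180:260,230:310],None,fx=7,fy=7,interpolation=cv2.INTER_CUBIC);cv2.imwrite("pics/c3.png",b)
E
```

```text
t 6.65 nose [-18.    0.1  28. ] tcp [ 8.7  0.1 57.7] tilt 0.38 roll -0.0 yaw 0.001 F [ 0.4 -0.2 -1.5] M [-0.03  0.18 -0.  ]
t 6.7 nose [-17.6  -0.3  28.7] tcp [ 9.  -0.2 58.5] tilt 0.381 roll 0.001 yaw 0.001 F [-0.1 -0.1 -1.5] M [-0.    0.23  0.02]
```

View pics/c3.png

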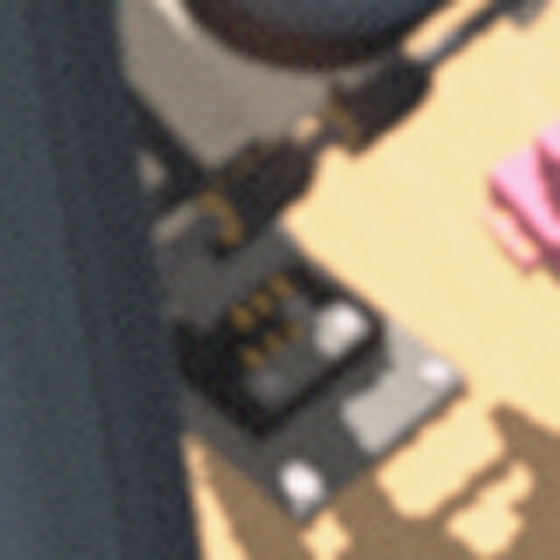

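```bash
python3 - <<'E'
from h import *
f=lambda p,z:np.round(RC[:2,:2].T@(ray("scene",[p[0]/7+230-.43,p[1]/7+180-.43],z)[0]-C0[:2]),1)
print("bay",[f(p,11.5) for p in((252,358),(272,343),(292,325))])
print("blk",[f(p,28.3+4.5) for p in((242,320),(263,300),(283,285))])
E
```

```text
bay [array([-17.4,   7.7]), array([-17.6,  -0.6]), array([-17. ,  -9.8])]
blk [array([-17.3,   9.1]), array([-16.3,  -0.6]), array([-16.5,  -8.8])]
```

>>> jog_arm(targets=[[[0,0,0,-0.0019,0.0006,0.0046,-1],[0,0,0,-0.0015,0,0.0037,-1],[0,0,0,-0.0007,0,0.0018,-1],[0,0,0,-0.0007,0,0.0018,-1],[0,0,0,0,0,0,-1]]])

```text
clock: 7.2
position: [591.7, -33.8, 44.6]
tool_rot: [-3.015, -0.381, -0.58]
wrist_force: [-0.5, -0.3, -0.7]
finger_gap: 0.147
grip_force: 30.0
```

```bash
python3 -c "from h import *;rep()"
```

```text
t 7.2 nose [-19.   -0.5  14.9] tcp [ 7.7 -0.4 44.6] tilt 0.38 roll 0.0 yaw 0.001 F [-0.6 -0.2 -0.7] M [-0.08  0.22 -0.03]
```

>>> jog_arm(targets=[[[0,0,0,-0.0004,0,0.0009,-1],[0,0,0,0,0,0,-1],[0,0,0,-0.0004,0,0.0009,-1],[0,0,0,0,0,0,-1]]])

```text
clock: 7.6
position: [591.9, -33.9, 42.9]
tool_rot: [-3.016, -0.382, -0.581]
wrist_force: [1.3, -0.5, -0.7]
finger_gap: 0.149
grip_force: 30.0
```

```bash
python3 -c "from h import *;rep()"
```

```text
t 7.6 nose [-18.8  -0.6  13.2] tcp [ 7.9 -0.6 42.9] tilt 0.381 roll 0.0 yaw 0.001 F [ 1.1 -0.8 -0.7] M [-0.18  0.2  -0.07]
```

>>> jog_arm(targets=[[[0,0,0,-0.0004,0,0.0009,-1],[0,0,0,0,0,0,-1]]])

```text
clock: 7.8
position: [591.8, -33.9, 41.9]
tool_rot: [-3.015, -0.382, -0.581]
wrist_force: [0.1, -1.8, -0.9]
finger_gap: 0.151
grip_force: 30.0
```

>>> jog_arm(targets=[[[0,0,0,-0.0002,0,0.0005,-1],[0,0,0,0,0,0,-1]]])

```text
clock: 8.0
position: [591.8, -33.9, 41.4]
tool_rot: [-3.015, -0.381, -0.581]
wrist_force: [0.4, -1.4, 0.3]
finger_gap: 0.146
grip_force: 30.0
```

```bash
python3 -c "from h import *;rep()"
```

```text
t 8.0 nose [-18.9  -0.6  11.6] tcp [ 7.8 -0.6 41.4] tilt 0.38 roll 0.0 yaw 0.001 F [ 0.  -1.5  0.3] M [-0.3   0.16 -0.13]
```

>>> jog_arm(targets=[[[0,0,0,0,0.0005,0,-1],[0,0,0,0,0,0,-1]]])

```text
clock: 8.2
position: [591.6, -34.1, 41.1]
tool_rot: [-3.015, -0.382, -0.579]
wrist_force: [-0.2, 0.1, -0.7]
finger_gap: 0.151
grip_force: 30.0
```

>>> jog_arm(targets=[[[0,0,0,-0.0002,0,0.0005,-1],[0,0,0,0,0,0,-1]]])

```text
clock: 8.4
position: [591.5, -34.1, 40.6]
tool_rot: [-3.015, -0.382, -0.579]
wrist_force: [0.7, -1.1, -1.6]
finger_gap: 0.148
grip_force: 30.0
```

```bash
python3 -c "from h import *;rep()"
```

```text
t 8.4 nose [-19.2  -0.7  10.8] tcp [ 7.5 -0.7 40.6] tilt 0.38 roll -0.0 yaw 0.001 F [ 0.4 -1.2 -1.6] M [-0.11  0.28 -0.05]
```

>>> jog_arm(targets=[[[0,0,0,-0.0002,0.0003,0.0005,-1],[0,0,0,0,0,0,-1]]])

```text
clock: 8.6
position: [591.6, -34.2, 40.2]
tool_rot: [-3.015, -0.382, -0.58]
wrist_force: [-0.7, 0.7, 1.7]
finger_gap: 0.144
grip_force: 30.0
```

>>> jog_arm(targets=[[[0,0,0,-0.0002,0,0.0005,-1],[0,0,0,0,0,0,-1]]])

```text
clock: 8.8
position: [591.8, -34.2, 40.0]
tool_rot: [-3.015, -0.382, -0.58]
wrist_force: [-1.7, 1.3, 5.3]
finger_gap: 0.146
grip_force: 30.0
```

```bash
python3 -c "from h import *;rep()"
```

```text
t 8.8 nose [-19.   -0.9  10.3] tcp [ 7.7 -0.8 40. ] tilt 0.38 roll -0.0 yaw 0.001 F [-1.3  1.6  5.3] M [0.31 0.39 0.05]
```

>>> jog_arm(targets=[[[0,0,0,0.0001,-0.0002,-0.0004,-1],[0,0,0,-0.0009,0,-0.0004,-1],[0,0,0,-0.0009,0,-0.0004,-1],[0,0,0,-0.0009,0,-0.0004,-1],[0,0,0,0,0,0,-1]]])

```text
clock: 9.3
position: [589.0, -35.3, 40.3]
tool_rot: [-3.015, -0.381, -0.581]
wrist_force: [0.6, 0.4, 0.4]
finger_gap: 0.148
grip_force: 30.0
```

```bash
python3 -c "from h import *;rep()"
```

```text
t 9.3 nose [-22.   -1.2  10.5] tcp [ 4.7 -1.2 40.3] tilt 0.38 roll 0.0 yaw 0.001 F [0.7 0.3 0.4] M [-0.08  0.05 -0.02]
```

>>> jog_arm(targets=[[[0,0,0,-0.0009,0,-0.0004,-1],[0,0,0,-0.0009,0,-0.0004,-1],[0,0,0,-0.0009,0,-0.0004,-1],[0,0,0,0,0,0,-1]]])

```text
clock: 9.7
position: [585.8, -35.8, 40.2]
tool_rot: [-3.015, -0.382, -0.58]
wrist_force: [0.3, 0.3, 0.5]
finger_gap: 0.145
grip_force: 30.0
```

>>> jog_arm(targets=[[[0,0,0,-0.0009,0,-0.0004,-1],[0,0,0,0,0,0,-1]]])

```text
clock: 9.9
position: [584.9, -36.0, 40.3]
tool_rot: [-3.015, -0.382, -0.58]
wrist_force: [0.7, -0.4, 1.2]
finger_gap: 0.151
grip_force: 30.0
```

```bash
python3 -c "from h import *;rep()"
```

```text
t 9.9 nose [-26.1  -0.9  10.6] tcp [ 0.6 -0.9 40.3] tilt 0.38 roll -0.0 yaw 0.001 F [ 0.6 -0.5  1.2] M [ 0.04  0.13 -0.03]
```

>>> jog_arm(targets=[[[0,0,0,-0.0009,0,-0.0004,-1],[0,0,0,0,0,0,-1]]])

```text
clock: 10.1
position: [583.9, -36.3, 40.3]
tool_rot: [-3.015, -0.382, -0.58]
wrist_force: [0.0, 0.2, -0.4]
finger_gap: 0.144
grip_force: 30.0
```

>>> jog_arm(targets=[[[0,0,0,-0.0009,0,-0.0004,-1],[0,0,0,0,0,0,-1]]])

```text
clock: 10.3
position: [582.9, -36.5, 40.3]
tool_rot: [-3.015, -0.382, -0.58]
wrist_force: [0.8, 1.0, -0.3]
finger_gap: 0.146
grip_force: 30.0
```

```bash
python3 -c "from h import *;rep()"
```

```text
t 10.3 nose [-28.2  -0.9  10.6] tcp [-1.5 -0.9 40.3] tilt 0.38 roll -0.0 yaw 0.001 F [ 1.   0.7 -0.3] M [ 0.08  0.18 -0.03]
```

>>> jog_arm(targets=[[[0,0,0,-0.0009,0,-0.0004,-1],[0,0,0,0,0,0,-1]]])

```text
clock: 10.5
position: [581.9, -36.7, 40.3]
tool_rot: [-3.015, -0.382, -0.58]
wrist_force: [0.2, 0.5, -1.1]
finger_gap: 0.148
grip_force: 30.0
```

>>> jog_arm(targets=[[[0,0,0,-0.0009,0,-0.0004,-1],[0,0,0,0,0,0,-1]]])

```text
clock: 10.7
position: [581.3, -37.0, 40.5]
tool_rot: [-3.015, -0.381, -0.58]
wrist_force: [1.4, 0.5, -1.7]
finger_gap: 0.151
grip_force: 30.0
```

>>> jog_arm(targets=[[[0,0,0,-0.0005,0,-0.0002,-1],[0,0,0,0,0,0,-1]]])

```text
clock: 10.9
position: [581.1, -37.1, 40.6]
tool_rot: [-3.015, -0.381, -0.581]
wrist_force: [3.6, 1.7, -3.5]
finger_gap: 0.149
grip_force: 30.0
```

```bash
python3 -c "from h import *;rep()"
```

```text
t 10.9 nose [-30.   -1.   10.9] tcp [-3.4 -1.  40.6] tilt 0.381 roll 0.0 yaw 0.001 F [ 3.9  0.7 -3.5] M [ 0.2  -0.62  0.07]
```

>>> jog_arm(targets=[[[0,0,0,0.0012,0,0.0005,-1],[0,0,0,-0.0003,0,0.0006,-1],[0,0,0,0,0,0,-1],[0,0,0,0,0,0,-1]]])

```text
clock: 11.3
position: [581.9, -36.8, 40.1]
tool_rot: [-3.015, -0.382, -0.58]
wrist_force: [-1.3, 0.8, 4.2]
finger_gap: 0.152
grip_force: 30.0
```

```bash
python3 -c "from h import *;rep()"
```

```text
t 11.3 nose [-29.2  -1.   10.3] tcp [-2.5 -0.9 40.1] tilt 0.38 roll 0.0 yaw 0.001 F [-1.   1.   4.2] M [0.16 0.19 0.07]
```

>>> jog_arm(targets=[[[0,0,0,-0.0009,0,-0.0004,-1],[0,0,0,0,0,0,-1]]])

```text
clock: 11.5
position: [581.4, -37.2, 40.2]
tool_rot: [-3.015, -0.381, -0.582]
wrist_force: [1.2, 1.0, 2.7]
finger_gap: 0.151
grip_force: 30.0
```

>>> jog_arm(targets=[[[0,0,0,-0.0005,0,-0.0002,-1],[0,0,0,0,0,0,-1]]])

```text
clock: 11.7
position: [581.2, -37.3, 40.3]
tool_rot: [-3.015, -0.381, -0.582]
wrist_force: [4.2, 2.8, 0.9]
finger_gap: 0.151
grip_force: 30.0
```

```bash
python3 -c "from h import *;rep()"
```

```text
t 11.7 nose [-29.9  -1.3  10.5] tcp [-3.3 -1.3 40.3] tilt 0.382 roll 0.001 yaw 0.0 F [4.8 1.6 0.9] M [ 0.37 -0.81  0.08]
```

>>> jog_arm(targets=[[[0,0,0,0,-0.0003,0,-1],[0,-2.7,0,0.0006,0,0.0016,-1],[0,0,0,0,0,0,-1]]])

```text
clock: 12.0
position: [582.5, -37.2, 38.9]
tool_rot: [-3.035, -0.386, -0.511]
wrist_force: [3.6, -0.6, 2.9]
finger_gap: 0.145
grip_force: 30.0
```

```bash
python3 -c "from h import *;rep()"
```

```text
t 12.0 nose [-30.   -1.5  10.5] tcp [-2.  -1.4 38.9] tilt 0.333 roll 0.002 yaw 0.002 F [ 3.3 -1.5  2.9] M [-0.38 -0.69 -0.08]
```

>>> jog_arm(targets=[[[0,-2.7,0,0.0006,0.0001,0.0016,-1],[0,0,0,0,0,0,-1],[0,-2.7,0,0.0006,0,0.0016,-1],[0,0,0,0,0,0,-1]]])

```text
clock: 12.4
position: [584.7, -36.6, 36.2]
tool_rot: [-3.066, -0.39, -0.371]
wrist_force: [2.3, -1.2, 4.0]
finger_gap: 0.147
grip_force: 30.0
```

```bash
python3 -c "from h import *;rep()"
```

```text
t 12.4 nose [-30.3  -1.5  10.5] tcp [ 0.2 -1.4 36.2] tilt 0.24 roll 0.001 yaw 0.002 F [ 1.9 -1.7  4. ] M [-0.48 -0.42 -0.07]
```

>>> jog_arm(targets=[[[0,0,0,-0.0003,0.0002,0,-1],[0,-2.7,0,0.0005,0,0.0016,-1],[0,0,0,0,0,0,-1]]])

```text
clock: 12.7
position: [585.4, -36.6, 34.9]
tool_rot: [-3.079, -0.391, -0.3]
wrist_force: [4.5, -1.9, 5.4]
finger_gap: 0.149
grip_force: 30.0
```

```bash
python3 -c "from h import *;rep()"
```

```text
t 12.7 nose [-30.7  -1.7  10.6] tcp [ 1.  -1.6 34.9] tilt 0.194 roll 0.001 yaw 0.001 F [ 3.9 -3.   5.4] M [-0.47 -0.72 -0.11]
```

>>> jog_arm(targets=[[[0,0,0,0,0.0004,0,-1],[0,0,0,0,0,0,-1]]])

```text
clock: 12.9
position: [585.3, -36.8, 35.0]
tool_rot: [-3.079, -0.389, -0.302]
wrist_force: [6.3, 0.2, 4.1]
finger_gap: 0.146
grip_force: 30.0
```

```bash
python3 -c "from h import *;rep()"
```

```text
t 12.9 nose [-30.9  -1.8  10.7] tcp [ 0.8 -1.7 35. ] tilt 0.196 roll 0.001 yaw 0.001 F [ 6.2 -1.4  4.1] M [-0.09 -1.19  0.  ]
```

>>> jog_arm(targets=[[[0,-2.7,0,0.0006,0,0.0017,-1],[0,0,0,0,0,0,-1]]])

```text
clock: 13.1
position: [586.3, -36.6, 33.4]
tool_rot: [-3.091, -0.392, -0.228]
wrist_force: [5.3, -0.9, 7.5]
finger_gap: 0.143
grip_force: 30.0
```

```bash
python3 -c "from h import *;rep()"
```

```text
t 13.1 nose [-31.   -1.9  10.6] tcp [ 1.8 -1.8 33.4] tilt 0.147 roll 0.001 yaw 0.001 F [ 4.9 -2.2  7.5] M [-0.33 -0.71 -0.09]
```

>>> jog_arm(targets=[[[0,-2.7,0,0.0005,0.0002,0.0016,-1],[0,0,0,0,0,0,-1]]])

```text
clock: 13.3
position: [587.2, -36.5, 31.8]
tool_rot: [-3.101, -0.394, -0.155]
wrist_force: [4.3, -0.4, 7.4]
finger_gap: 0.148
grip_force: 30.0
```

```bash
python3 -c "from h import *;rep()"
```

```text
t 13.3 nose [-31.2  -2.   10.6] tcp [ 2.7 -2.  31.8] tilt 0.1 roll 0.001 yaw 0.002 F [ 4.1 -1.5  7.4] M [-0.33 -0.67  0.  ]
```

>>> jog_arm(targets=[[[0,-2.7,0,0.0006,0.0001,0.0017,-1],[0,0,0,0,0,0,-1]]])

```text
clock: 13.5
position: [588.0, -36.4, 30.2]
tool_rot: [-3.109, -0.395, -0.082]
wrist_force: [4.0, -0.4, 8.2]
finger_gap: 0.148
grip_force: 30.0
```

```bash
python3 -c "from h import *;rep()"
```

```text
t 13.5 nose [-31.3  -2.1  10.7] tcp [ 3.5 -2.  30.2] tilt 0.053 roll 0.0 yaw 0.002 F [ 3.8 -1.3  8.2] M [-0.2  -0.63 -0.02]
```

>>> jog_arm(targets=[[[0,-1.5,0,0.0003,0.0001,0.0009,-1],[0,0,0,0,0,0,-1]]])

```text
clock: 13.7
position: [588.3, -36.3, 29.4]
tool_rot: [-3.113, -0.395, -0.043]
wrist_force: [5.8, -0.2, 6.4]
finger_gap: 0.147
grip_force: 30.0
```

>>> jog_arm(targets=[[[0,-1.5,0,0.0003,0,0.0009,-1],[0,0,0,0,0,0,-1]]])

```text
clock: 13.9
position: [588.7, -36.2, 28.7]
tool_rot: [-3.116, -0.396, -0.003]
wrist_force: [6.7, 0.9, 8.3]
finger_gap: 0.149
grip_force: 30.0
```

```bash
python3 -c "from h import *;rep()"
```

```text
t 13.9 nose [-31.6  -2.1  10.9] tcp [ 4.2 -2.  28.7] tilt 0.002 roll 0.0 yaw 0.002 F [ 6.7 -0.8  8.3] M [-0.13 -0.84 -0.01]
```

>>> jog_arm(targets=[[[0,-0.8,0,0,0,0.0006,-1],[0,0,0,0,0,0,-1]]])

```text
clock: 14.1
position: [588.6, -36.2, 28.6]
tool_rot: [3.115, 0.396, -0.018]
wrist_force: [3.2, 1.1, 11.1]
finger_gap: 0.145
grip_force: 30.0
```

```bash
python3 - <<'E'
from h import *
rep()
S=env.grab_frame("scene");cv2.imwrite("pics/s4.png",S)
T=env.grab_frame("top");cv2.imwrite("pics/t4.png",T)
cv2.imwrite("pics/c4.png",np.hstack([cv2.resize(T[140:220,225:305],None,fx=5,fy=5,interpolation=cv2.INTER_CUBIC),cv2.resize(S[180:260,220:300],None,fx=5,fy=5,interpolation=cv2.INTER_CUBIC)]))
E
```

```text
t 14.1 nose [-31.9  -2.   11.3] tcp [ 4.1 -2.  28.6] tilt -0.012 roll 0.0 yaw 0.002 F [ 3.4  0.3 11.1] M [-0.03 -0.89  0.04]
```

View pics/c4.png

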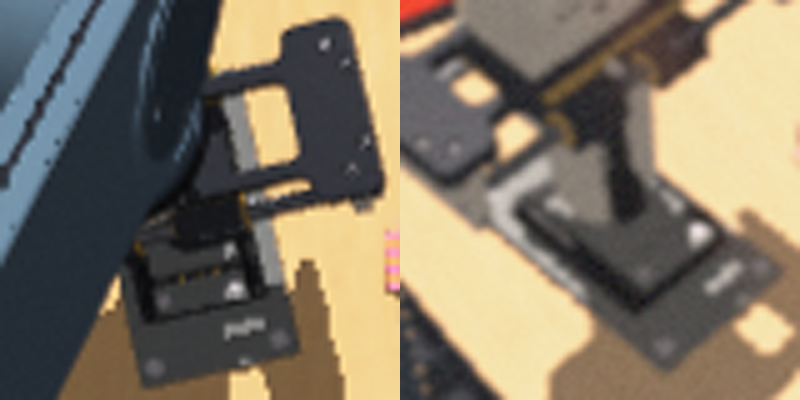

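The block lies flat under the keeper (top crop (205,265), scene crop (620,240)), but the catch is hidden by the gripper. I'll press a little more, release, and check.

>>> jog_arm(targets=[[[0,0,0,0,0,0.0003,-1],[0,0,0,0,0,0,-1]]])

```text
clock: 14.4
position: [588.5, -36.2, 28.6]
tool_rot: [3.115, 0.395, -0.017]
wrist_force: [3.3, 1.5, 11.8]
finger_gap: 0.149
grip_force: 30.0
```

```bash
python3 -c "from h import *;rep()"
```

```text
t 14.4 nose [-31.9  -2.1  11.3] tcp [ 4.1 -2.  28.6] tilt -0.011 roll 0.0 yaw 0.001 F [ 3.6  0.6 11.8] M [ 0.01 -0.85  0.01]
```

>>> jog_arm(targets=[[[0,0.6,0,0.0002,0,-0.0008,-1],[0,0,0,0,0,0,-1],[0,0,0,0,0,0,-0.4],[0,0,0,0,0,0,-0.4],[0,0,0,0,0,0,-0.4],[0,0,0,0,0,0,-0.4],[0,0,0,0,0,-0.005,-0.4],[0,0,0,0,0,-0.02,-0.4],[0,0,0,0,0,-0.04,-0.4],[0,0,0,0,0,-0.04,-0.4],[0,0,0,0,0,-0.04,-0.4],[0,0,0,0,0.04,0,-0.4],[0,0,0,0,0.04,0,-0.4],[0,0,0,0,0.04,0,-0.4],[0,0,0,0,0.04,0,-0.4],[0,0,0,0,0.04,0,-0.4],[0,0,0,0,0.04,0,-0.4],[0,0,0,0,0.04,0,-0.4],[0,0,0,0,0,0,-0.4]]])

```text
clock: 16.3
position: [656.4, -312.4, 170.1]
tool_rot: [-3.117, -0.388, 0.014]
wrist_force: [0.2, -0.0, -0.0]
finger_gap: 0.297
grip_force: 0.0
```

```bash
python3 - <<'E'
from h import *
S=env.grab_frame("scene");cv2.imwrite("pics/s5.png",S)
T=env.grab_frame("top");cv2.imwrite("pics/t5.png",T)
cv2.imwrite("pics/c5.png",np.hstack([cv2.resize(T[145:225,230:295],None,fx=6,fy=6,interpolation=cv2.INTER_CUBIC),cv2.resize(S[185:265,228:294],None,fx=6,fy=6,interpolation=cv2.INTER_CUBIC)]))
E
```

```text
(no output)
```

View pics/c5.png

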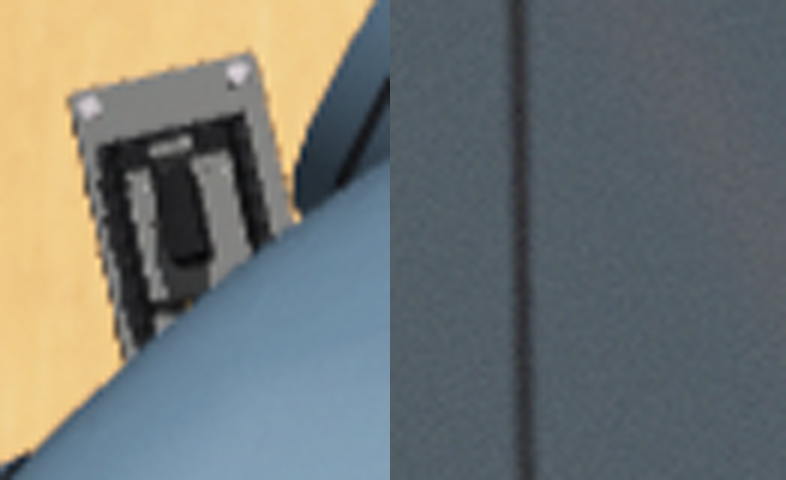

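The released block sits in the bay with the hook visible at its far end, at top px (258,169). That matches its position before loading. I'll quantify it.

```bash
python3 - <<'E'
from h import *
for f in("top0","t5"):
    g=cv2.cvtColor(cv2.imread(f"pics/{f}.png"),cv2.COLOR_BGR2GRAY).astype(float)
    print(f,g[163:176,256:261].mean(1).round().astype(int))
E
```

```text
top0 [118 118 110  66  43  81 111  86  41  28  14  14  18]
t5 [130 130 120  73  47  90 122  95  48  43  38  33  33]
```

The hook's profile is unchanged, so the catch is closed over the flat block. I'm handing in.

```bash
python3 -c "from rig import env;print(env.job_done())"
```

```text
the job is handed in; nothing more can be done
None
```

I loaded the block into the bay, flat and with the catch closed as far as the top camera shows, then released it and handed the job in at about 16 s of the 51 s; no verdict came back.

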